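# Latch the puff sled under the cream filler and line up the marked puff

### The arm

A 7-joint arm with a two-finger parallel gripper is mounted at the origin on the work surface. World frame = base frame: x ahead of the robot, y to its left, z up, the work surface at z = 0. Lengths are in m, angles in rad, forces in N, time in s.
With the tool pointing down it reaches from about 0.4 to 0.85 m from the base axis. Payload 10.4 kg.
Tool frame: the origin (TCP) lies between the finger pads; the fingertips stand manip.tcp_to_tips ahead of it and the grasp point (between the pads) lies 2 mm behind it (manip.tcp_to_tips is the distance from the TCP to the fingertips, in m); y points along the fingers, z is the direction in which the jaws open and shut, and the axes are right-handed (so a half turn about y gives the same grasp; the last joint's range is limited). The gripper opens to 85 mm and grips with 20 to 120 N. Pads are 22 mm wide; open, the fingers measure 114 mm over their backs; the gripper's body (76 mm by 85 mm) begins 54 mm behind the grasp point. The pads swing forward as they close: fully open they stand 13 mm farther back than shut.
Start: joints at [1.14, 0.332, -0.065, 1.46, 0.022, 1.35, -0.088], TCP at [0.248, -0.574, 0.248] pointing down, gripper open.
Joint ranges: [-2.6, 2.6], [-0.5, 2.12], [-1.47, 1.34], [0.16, 2.42], [-1.27, 4.41], [0.06, 2.06], [-2.6, 2.6]. Speed limits (rad/s): [2.22, 2.22, 2.79, 2.79, 3.14, 3.14, 3.14].

### API

Orientations are given as a unit quaternion [x, y, z, w].
In Python, from workcell import manip gives the robot as it stands. The module is installed in compiled form; this text tells all that it offers.
- The arm moves only by the tool move_arm, never from a script. Its argument "increments" is a list of rows, each an object with "offset": the shift along the tool's x, y, z in m, a list of three; "yaw": the turn about the tool's y in degrees; "jaw": the closure in counts, from 0 (fully open) to 255 (shut). In form: [{"offset": [tx, ty, tz], "yaw": yaw, "jaw": jaw}, ...]. A call has 1 to 10 rows; each row is the pose to reach, as a shift and turn from the pose measured when the call began, along the tool's axes at that moment; what a row does not reach only later rows make up. A row lasts 1/12 s, in which the tool goes at most 41.7 mm and 7.16 degrees, less where a joint would pass 70% of its speed; a pose out of reach is approached as far as the arm can. A call with a gripper value outside its range is refused whole. The fingers move at their own pace and stop on an object; "squeeze" is the grip in N (left out, the last holds). Time passes only in rows, so rows that repeat a pose let the fingers close. It gives the time, the measured TCP pose, the force and the opening at its end, in the units of the state.
- manip.get_obs(): the state, without advancing time (a new reading comes with each control period).
- manip.camera(name): name is "scene" or "side" or "wrist"; returns a dict with "pixels" (420x560x3 uint8, red, green, blue), "depth" (420x560 float32, m along the optical axis (not along the pixel's ray), 0 where there is no reading), "intrinsics" (3x3 intrinsics, pixels), "D" ([k1, k2, p1, p2, k3] as OpenCV has them; the pictures are not rectified), "R" (3x3) and "t" (3): a world point X has camera coordinates R X + t; the wrist camera has in their place "mount" (4x4, takes a point from camera to tool coordinates, whose origin is the TCP and whose axes are the tool frame's). Camera axes: x right, y down, z forward; pixel columns grow to the right and rows downward; lengths in m; the calibration is good to about 2 mm. A picture is of the moment at which its call begins: read the wrist's pose just before it.
- manip.hand_in(): hands the job in, once; it reports no verdict.
Trained networks look in a picture, given as the dict that the camera call returned (one of the last four; its "shot" number tells which), for a name from the list of things; names that differ only in an ending like _2 or _b are one class to them, and where a whole thing is asked for, a point or a joint stands for the part that bears it (a point fixed in the world has none). Each returns a list of dicts, best first, with "confidence" (0 to 1); they miss things now and then, are a little off and sometimes report something else, mostly with a low value. They report only what shows in the picture. A call takes as long as a camera call.
- manip.recognise(picture, query): "bbox" ([left, top, right, bottom] in pixels, round what is visible of it).
- manip.spot_point(picture, query): "centre" ([column, row] in pixels: a listed point, or the origin of a listed thing).
The state is a dict: "clock": time; "joint_pos": joint angles; "joint_velocities": joint speeds; "tau": joint torques, N m; "position": TCP position; "ee_rot": TCP orientation; "ft_force": force on the tool from outside, world axes, zero at the start; "torque": the same for the moment, N m; "grip_width": opening from 0.0 (shut) to 1.0 (fully open).
Only numpy, scipy, OpenCV 4.12 (cv2) and the standard library are available. Lean on these libraries where they do the work, as an engineer would, in place of code of your own. Each camera call takes 0.05 s, during which the arm holds its last target. There are 200 camera calls.

### The job

On the white filling station, push the sled by its blue post towards the filler until the hidden spring catch under it clicks in, and leave it latched there. Then slide the blue tray along the latched sled by its yellow post until the filling hole of the puff in the red cup is right under the filler's nozzle tip, and let go. Do not press on the puffs or knock the other things on the counter about.

Things in the scene. Friction and masses are not known exactly. Their poses are not given: they have to be found in the camera images.
- station: white filling station, fixed, base 210 x 500 x 20 mm; origin on the counter under the slide's centre line; y runs along the slide towards the filler (push direction), x away from the robot, z up. Base: y -220 to 280. Column 60 x 50 mm, 270 high, at y 250; its arm (220 to 250 mm high) carries the upright steel barrel (56 mm wide, 155 to 337 mm high) at y 85, with the nozzle below
- tip (a point): tip of the filler's nozzle (7 mm wide), fixed to the station at its x 0, y 85, z 118 mm, 14 mm above the tops of the puffs
- sled (a joint): position (m) of the aluminium sled (130 x 200 x 12 mm, top 52 mm high) along the station's y: 0 far from the filler, 0.15 at the end stop. It runs with about 4 N; somewhere between 0.075 and 0.125 the catch drops into the one notch in its underside and holds it against about 15 N. Pushed harder it jumps out and runs on, and must be brought back
- catch (a joint): how far the hidden spring ball under the sled is pressed down (m): about 0.0055 while the sled's flat underside lies on it, near 0 (under 0.002) when it has clicked into the notch. Cannot be seen; its place along the slide differs each time and is felt only as a tug and then a firm hold
- sled_grip (a point): grip point on the sled's blue square post (24 x 24 mm, upright, sides along the station's axes) on the robot's side of the sled; on the post's axis, 17 mm below its top. The post rises from 52 to 105 mm above the counter. The tray's yellow post is 95 mm away across the slide
- tray_grip (a point): grip point on the blue tray's yellow square post (24 x 24 mm, upright) at the tray's end far from the filler; on its axis, 17 mm below its top. The post rises from 62 to 115 mm above the counter. The tray (120 x 200 x 10 mm) slides on the sled along the same direction with about 2.5 N, 55 mm either way from the middle, and stays where it is left
- mark (a point): the dark filling hole (10 mm) on top of the puff in the red cup (puff 46 mm diameter, 38 mm high), which sits on the tray's end nearest the filler, 157 mm along the slide from tray_grip. It must end under tip
- puffs: the three baked cream puffs fixed on the tray: one in a red cup on the middle line and two in white cups 56 mm behind it; origin on the tray's top at its centre. Not to be pressed on
- bowl: steel mixing bowl, 160 mm wide, 70 mm high, bystander; origin under its centre
- mug: white mug, 76 mm wide, 90 mm high, bystander; origin under its centre
- spatula: spatula with orange handle, 260 mm long, lying, bystander; origin under its middle
- tub: teal lidded food tub, 158 x 118 x 60 mm, bystander; origin under its centre
- jar: glass jar with red lid, 72 mm wide, 110 mm high, bystander; origin under its centre
- cup: yellow cup, 66 mm wide, 80 mm high, bystander; origin under its centre

How it is judged:
By the outcome, as a careful person would: the job done as asked, in the order asked, and still so for the second after the job is handed in, with the robot touching nothing.
It also fails if it takes over 53 s, if anything falls off the work surface, if the arm or the gripper's body presses on something with over 40 N, if the wrist force passes 120 N, or if a joint passes its speed limit or range.

## Working session

There is one attempt and no reset: what is moved stays moved. The work goes in short steps, Python scripts to look and compute and a tool call to move; the robot and the scene stay as the last step left them, time stands still between calls to the robot, and variables do not carry over. Pictures are saved under pics/ and viewed, about 8 in all and at most 12, crops included, and the job is handed in when it is done.

Besides the shell and the picture viewer there is one more tool, called after "Request:" by a JSON object that holds its "op" and its "data", one argument or row to a line. move_arm: Moves the arm, as the interface text tells. Its arguments: {"type":"object","properties":{"increments":{"type":"array","items":{"type":"object","properties":{"offset":{"type":"array","items":{"type":"number"}},"yaw":{"type":"number"},"jaw":{"type":"number"}}}},"squeeze":{"type":"number"}},"required":["increments"]}

```bash
mkdir -p pics; cat > h.py <<'E'
import numpy as np, cv2
from workcell import manip
from scipy.spatial.transform import Rotation as Ro
def cam(name):
    o=manip.get_obs(); p=manip.camera(name)
    if name=="wrist":
        T=np.eye(4);T[:3,:3]=Ro.from_quat(o["ee_rot"]).as_matrix();T[:3,3]=o["position"]
        W=T@np.array(p["mount"]); p["R"]=W[:3,:3].T; p["t"]=-W[:3,:3].T@W[:3,3]
    return p
def ray(p,px):
    u=cv2.undistortPoints(np.array([[px]],float),np.array(p["intrinsics"]),np.array(p["D"]))[0,0]
    R=np.array(p["R"]);t=np.array(p["t"]).ravel()
    return -R.T@t, R.T@np.array([u[0],u[1],1.0])
def atz(p,px,z):
    c,d=ray(p,px); return c+d*(z-c[2])/d[2]
def bydepth(p,px):
    c,d=ray(p,px); r=p["depth"][int(round(px[1])),int(round(px[0]))]; return c+d*r
def tri(rs):
    A=np.zeros((3,3));b=np.zeros(3)
    for c,d in rs:
        d=d/np.linalg.norm(d);M=np.eye(3)-np.outer(d,d);A+=M;b+=M@c
    return np.linalg.solve(A,b)
def save(p,n): cv2.imwrite(f"pics/{n}.png",p["pixels"][:,:,::-1])
E
cat > a.py <<'E'
from h import *
np.set_printoptions(precision=4,suppress=True)
o=manip.get_obs();print({k:np.round(v,4) for k,v in o.items()},manip.tcp_to_tips)
print(Ro.from_quat(o["ee_rot"]).as_matrix())
P={n:cam(n) for n in("scene","side","wrist")}
for n,p in P.items():
    save(p,n)
    for q in("sled_grip","tray_grip","mark","tip","station"):
        for r in manip.spot_point(p,q)[:2]:
            print(n,q,np.round(r["centre"],1),round(r["confidence"],2),bydepth(p,r["centre"]))
for q in("sled_grip","tray_grip","mark","tip","station"):
    rs=[]
    for n in("scene","side"):
        r=manip.spot_point(P[n],q)
        if r: rs.append(ray(P[n],r[0]["centre"]))
    if len(rs)==2: print(q,tri(rs))
E
python3 a.py; python3 -c "
import cv2,numpy as np
a=[cv2.imread(f'pics/{n}.png') for n in('scene','side')]
cv2.imwrite('pics/both.png',cv2.resize(np.vstack(a),(448,600+72))[:600] if 0 else cv2.resize(np.hstack(a),(800,300)))"
```

```text
{'clock': np.float64(0.0), 'joint_pos': array([ 1.1404,  0.3329, -0.0647,  1.461 ,  0.0216,  1.3499, -0.0885]), 'joint_velocities': array([-0.0004, -0.0001, -0.0004, -0.0006,  0.0016, -0.0015,  0.0012]), 'tau': array([ -0.0009, -62.5439,   0.0495, -39.1599,   0.0163,   0.0099,
        -0.    ]), 'position': array([ 0.2477, -0.5734,  0.2475]), 'ee_rot': array([-0.1433,  0.693 , -0.692 ,  0.1431]), 'ft_force': array([0.3759, 0.5572, 0.1653]), 'torque': array([ 0.0108, -0.0524, -0.006 ]), 'grip_width': np.float64(0.9996)} 0.017
[[-0.918  -0.0006  0.3966]
 [-0.3966  0.0013 -0.918 ]
 [ 0.0001 -1.     -0.0015]]
scene sled_grip [243.8 220.6] 0.67 [ 0.4723 -0.0541  0.1054]
scene tray_grip [248.3 241.6] 0.92 [ 0.5363 -0.1404  0.1172]
scene mark [283.  215.5] 0.69 [0.548  0.0759 0.0525]
scene tip [307.9 197. ] 0.86 [0.5687 0.242  0.0172]
scene station [288.1 235.8] 0.82 [ 0.6101 -0.0164  0.0648]
side sled_grip [307.2 205.5] 0.82 [ 0.4527 -0.0449  0.0863]
side tray_grip [302.8 183.9] 0.56 [ 0.5314 -0.1323  0.1019]
side tray_grip [141. 306.] 0.3 [0.513  0.5588 0.0711]
side mark [266.5 194.9] 0.86 [ 0.6224 -0.0489  0.065 ]
side tip [231.9 207.4] 0.65 [ 0.7384  0.0033 -0.0023]
side station [252.9 226.2] 0.94 [0.5786 0.076  0.02  ]
side station [146.8 272. ] 0.28 [0.6212 0.4586 0.0559]
sled_grip [ 0.457  -0.0405  0.0873]
tray_grip [ 0.5294 -0.129   0.1039]
mark [0.5735 0.0152 0.1106]
tip [0.6084 0.1377 0.1089]
station [0.5895 0.0504 0.0004]
```

View pics/scene.png

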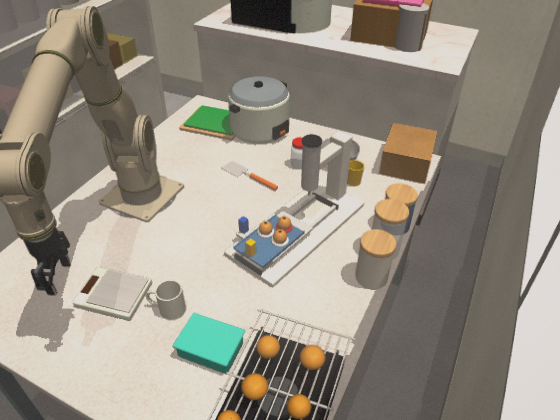

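View pics/side.png

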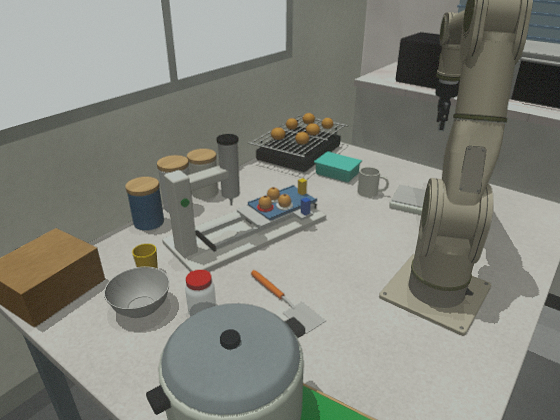

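The scene view shows the station around (290,235), with the blue post at (243,222) and the yellow post at (250,247). The side view agrees, with blue at (307,205) and yellow at (302,186). I'll approach above the blue post first.

Request:
{"op": "move_arm", "data": {
  "increments": [
    {"offset": [-0.403,-0.03,-0.374],"yaw": 40,"jaw": 0},
    {"offset": [-0.403,-0.03,-0.374],"yaw": 40,"jaw": 0},
    {"offset": [-0.403,-0.03,-0.374],"yaw": 40,"jaw": 0},
    {"offset": [-0.403,-0.03,-0.374],"yaw": 40,"jaw": 0},
    {"offset": [-0.403,-0.03,-0.374],"yaw": 40,"jaw": 0},
    {"offset": [-0.403,-0.03,-0.374],"yaw": 40,"jaw": 0},
    {"offset": [-0.403,-0.03,-0.374],"yaw": 40,"jaw": 0},
    {"offset": [-0.403,-0.03,-0.374],"yaw": 40,"jaw": 0},
    {"offset": [-0.403,-0.03,-0.374],"yaw": 40,"jaw": 0},
    {"offset": [-0.403,-0.03,-0.374],"yaw": 40,"jaw": 0}
  ]
}}

```text
clock: 2.23
position: [0.4136, -0.1968, 0.2712]
ee_rot: [-0.103, -0.699, 0.7, 0.102]
ft_force: [1.5, -0.6, 0.9]
grip_width: 1.004
```

```bash
cat > go.py <<'E'
import sys
from h import *
# usage: go.py x y z heading_deg  (jaw axis angle in world, deg)
o=manip.get_obs();R=Ro.from_quat(o["ee_rot"]).as_matrix()
x,y,z,a=map(float,sys.argv[1:5])
d=R.T@(np.array([x,y,z])-o["position"])
cur=np.degrees(np.arctan2(R[1,2],R[0,2])); dy=-((a-cur+180)%360-180)
print("offset",np.round(d,4),"yaw",round(dy,2),"pos",np.round(o["position"],4),"f",np.round(o["ft_force"],1),"j7",round(o["joint_pos"][6],2),"tilt",np.round(R[:,1],3),"t",round(o["clock"],2),"w",round(o["grip_width"],3))
E
python3 go.py 0.47 -0.07 0.28 -107
```

```text
offset [-0.0178 -0.0089 -0.1376] yaw 0.36 pos [ 0.4136 -0.1968  0.2712] f [ 1.5 -0.6  0.9] j7 -1.5 tilt [ 0.001 -0.001 -1.   ] t 2.23 w 1.004
```

Request:
{"op": "move_arm", "data": {
  "increments": [
    {"offset": [-0.018,-0.009,-0.138],"yaw": 0,"jaw": 0},
    {"offset": [-0.018,-0.009,-0.138],"yaw": 0,"jaw": 0},
    {"offset": [-0.018,-0.009,-0.138],"yaw": 0,"jaw": 0},
    {"offset": [-0.018,-0.009,-0.138],"yaw": 0,"jaw": 0},
    {"offset": [-0.018,-0.009,-0.138],"yaw": 0,"jaw": 0}
  ]
}}

```text
clock: 2.65
position: [0.4717, -0.0648, 0.2807]
ee_rot: [0.101, 0.7, -0.7, -0.099]
ft_force: [-0.3, -1.1, -1.0]
grip_width: 1.004
```

```bash
cat > b.py <<'E'
from h import *
np.set_printoptions(precision=4,suppress=True)
p=cam("wrist");save(p,"w1");print(p["mount"])
for q,z in(("sled_grip",.088),("tray_grip",.098),("mark",.104)):
    for r in manip.spot_point(p,q)[:2]:
        print(q,np.round(r["centre"],1),round(r["confidence"],2),"z:",atz(p,r["centre"],z),"dep",bydepth(p,r["centre"]))
# top faces by depth: height map, colour centroids
hsv=cv2.cvtColor(p["pixels"],cv2.COLOR_RGB2HSV)
v,u=np.mgrid[0:420,0:560]
pts=cv2.undistortPoints(np.stack([u,v],-1).reshape(-1,1,2).astype(float),np.array(p["intrinsics"]),np.array(p["D"])).reshape(420,560,2)
X=np.dstack([pts,np.ones((420,560))])*p["depth"][...,None]
W=(X-p["t"])@p["R"]; np.save("W1.npy",W)
for n,lo,hi,z in(("blue",(105,120,60),(130,255,255),.105),("yellow",(18,120,100),(32,255,255),.115)):
    m=(cv2.inRange(hsv,lo,hi)>0)&(abs(W[...,2]-z)<.006)&(p["depth"]>0)
    q=W[m]
    if len(q)>20:
        rc=cv2.minAreaRect((q[:,:2]*1e3).astype(np.float32)); print(n,len(q),np.median(q,0),rc)
E
python3 b.py
```

```text
[[ 0.0004  0.9649  0.2627 -0.0676]
 [ 0.0009 -0.2627  0.9649 -0.1257]
 [ 1.     -0.0002 -0.001  -0.0002]
 [ 0.      0.      0.      1.    ]]
sled_grip [264.6 202.3] 0.91 z: [ 0.4642 -0.0481  0.088 ] dep [ 0.4679 -0.0499  0.104 ]
tray_grip [339.2  96.2] 0.72 z: [ 0.5387 -0.1381  0.098 ] dep [ 0.5385 -0.1353  0.1138]
mark [153.  102.6] 0.92 z: [0.5785 0.0163 0.104 ] dep [0.5787 0.0168 0.1025]
blue 627 [ 0.4668 -0.0482  0.1048] ((466.0104064941406, -47.87197494506836), (23.092958450317383, 23.08414077758789), 76.18051147460938)
yellow 805 [ 0.5409 -0.1358  0.1148] ((540.9151611328125, -136.07408142089844), (22.670696258544922, 23.183040618896484), 77.168212890625)
```

View pics/w1.png

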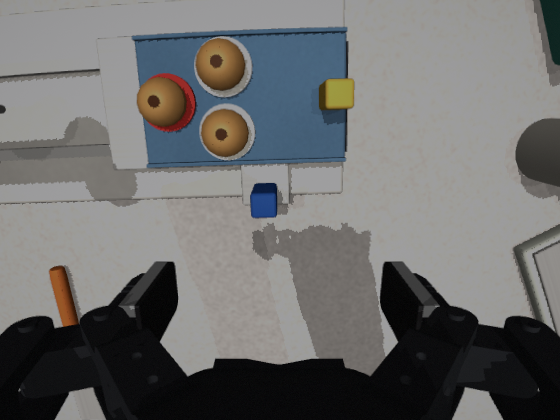

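The wrist view shows the blue post at (264,200), the yellow post at (338,94) and the mark at (153,101). From the posts and the mark, the slide heads at about 76.2°. Next I'll descend onto the blue post.

```bash
python3 go.py 0.466 -0.048 0.086 -103.8
```

```text
offset [ 0.0105  0.1939 -0.021 ] yaw -2.94 pos [ 0.4699 -0.0709  0.28  ] f [ 0.3  0.6 -0.5] j7 -1.81 tilt [ 0.    -0.001 -1.   ] t 2.85 w 1.002
```

Request:
{"op": "move_arm", "data": {
  "increments": [
    {"offset": [0.0105,0.03,-0.021],"yaw": -2.9,"jaw": 0},
    {"offset": [0.0105,0.07,-0.021],"yaw": -2.9,"jaw": 0},
    {"offset": [0.0105,0.11,-0.021],"yaw": -2.9,"jaw": 0},
    {"offset": [0.0105,0.15,-0.021],"yaw": -2.9,"jaw": 0},
    {"offset": [0.0105,0.18,-0.021],"yaw": -2.9,"jaw": 0},
    {"offset": [0.0105,0.194,-0.021],"yaw": -2.9,"jaw": 0},
    {"offset": [0.0105,0.194,-0.021],"yaw": -2.9,"jaw": 0}
  ]
}}

```text
clock: 3.43
position: [0.4633, -0.0492, 0.0826]
ee_rot: [-0.084, -0.701, 0.702, 0.088]
ft_force: [-0.5, -0.0, 0.7]
grip_width: 1.001
```

```bash
python3 go.py 0.466 -0.048 0.086 -103.8; python3 go.py 0.466 -0.048 0.086 -103.8
```

```text
offset [-0.0023 -0.0034 -0.0018] yaw -0.17 pos [ 0.4633 -0.0492  0.0826] f [-0.5 -0.   0.7] j7 -1.91 tilt [-0.006 -0.    -1.   ] t 3.43 w 1.001
offset [-0.0023 -0.0034 -0.0018] yaw -0.17 pos [ 0.4633 -0.0492  0.0826] f [-0.5 -0.   0.7] j7 -1.91 tilt [-0.006 -0.    -1.   ] t 3.43 w 1.001
```

Now I'll close on the post.

Request:
{"op": "move_arm", "data": {
  "increments": [
    {"offset": [-0.0025,-0.003,-0.001],"yaw": 0,"jaw": 0},
    {"offset": [-0.0025,-0.003,-0.001],"yaw": 0,"jaw": 255},
    {"offset": [-0.0025,-0.003,-0.001],"yaw": 0,"jaw": 255},
    {"offset": [-0.0025,-0.003,-0.001],"yaw": 0,"jaw": 255},
    {"offset": [-0.0025,-0.003,-0.001],"yaw": 0,"jaw": 255},
    {"offset": [-0.0025,-0.003,-0.001],"yaw": 0,"jaw": 255},
    {"offset": [-0.0025,-0.003,-0.001],"yaw": 0,"jaw": 255}
  ],
  "squeeze": 40
}}

```text
clock: 4.02
position: [0.4663, -0.049, 0.0863]
ee_rot: [-0.084, -0.701, 0.702, 0.088]
ft_force: [-2.9, -0.0, 6.0]
grip_width: 0.278
```

```bash
python3 go.py 0.466 -0.048 0.086 -103.8
```

```text
offset [ 0.0005  0.0003 -0.0009] yaw -0.2 pos [ 0.4663 -0.049   0.0863] f [-2.9 -0.   6. ] j7 -1.91 tilt [-0.005 -0.001 -1.   ] t 4.02 w 0.278
```

Request:
{"op": "move_arm", "data": {
  "increments": [
    {"offset": [0,0,-0.006]},
    {"offset": [0,0,-0.012]},
    {"offset": [0,0,-0.018]},
    {"offset": [0,0,-0.024]},
    {"offset": [0,0,-0.03]},
    {"offset": [0,0,-0.036]},
    {"offset": [0,0,-0.042]},
    {"offset": [0,0,-0.048]},
    {"offset": [0,0,-0.054]},
    {"offset": [0,0,-0.06]}
  ]
}}

```text
invalid input at $.increments[0]: expected keys offset, yaw, jaw
```

```bash
cat > st.py <<'E'
from h import *
o=manip.get_obs();e=np.array([np.cos(np.radians(76.2)),np.sin(np.radians(76.2)),0]);n=np.array([e[1],-e[0],0])
d=o["position"]-np.array([.4663,-.049,.0863])
print("along %.1f across %.1f z %.1f mm"%tuple(1e3*np.array([d@e,d@n,d[2]])),"F along %.1f across %.1f z %.1f"%(o["ft_force"]@e,o["ft_force"]@n,o["ft_force"][2]),"w",round(o["grip_width"],3),"t",round(o["clock"],2),"vel",np.round(np.abs(o["joint_velocities"]).max(),3))
E
python3 st.py
```

```text
along 0.0 across 0.0 z 0.0 mm F along -0.7 across -2.8 z 6.0 w 0.278 t 4.02 vel 0.003
```

Request:
{"op": "move_arm", "data": {
  "increments": [
    {"offset": [0,0,-0.006],"yaw": 0,"jaw": 255},
    {"offset": [0,0,-0.012],"yaw": 0,"jaw": 255},
    {"offset": [0,0,-0.018],"yaw": 0,"jaw": 255},
    {"offset": [0,0,-0.024],"yaw": 0,"jaw": 255},
    {"offset": [0,0,-0.03],"yaw": 0,"jaw": 255},
    {"offset": [0,0,-0.036],"yaw": 0,"jaw": 255},
    {"offset": [0,0,-0.042],"yaw": 0,"jaw": 255},
    {"offset": [0,0,-0.048],"yaw": 0,"jaw": 255},
    {"offset": [0,0,-0.054],"yaw": 0,"jaw": 255},
    {"offset": [0,0,-0.06],"yaw": 0,"jaw": 255}
  ]
}}

```text
clock: 4.85
position: [0.4807, 0.0069, 0.0864]
ee_rot: [-0.085, -0.7, 0.703, 0.089]
ft_force: [-1.4, -10.3, 2.7]
grip_width: 0.274
```

```bash
python3 st.py
```

```text
along 57.7 across 0.6 z 0.1 mm F along -10.4 across 1.1 z 2.7 w 0.274 t 4.85 vel 0.167
```

Request:
{"op": "move_arm", "data": {
  "increments": [
    {"offset": [0,0,-0.004],"yaw": 0,"jaw": 255},
    {"offset": [0,0,-0.008],"yaw": 0,"jaw": 255},
    {"offset": [0,0,-0.012],"yaw": 0,"jaw": 255},
    {"offset": [0,0,-0.012],"yaw": 0,"jaw": 255}
  ]
}}

```text
clock: 5.18
position: [0.484, 0.0194, 0.0865]
ee_rot: [-0.086, -0.701, 0.703, 0.089]
ft_force: [4.6, 9.5, -6.3]
grip_width: 0.271
```

```bash
python3 st.py
```

```text
along 70.6 across 0.9 z 0.2 mm F along 10.3 across 2.2 z -6.3 w 0.271 t 5.18 vel 0.029
```

Request:
{"op": "move_arm", "data": {
  "increments": [
    {"offset": [0,0,-0.0015],"yaw": 0,"jaw": 255},
    {"offset": [0,0,-0.003],"yaw": 0,"jaw": 255},
    {"offset": [0,0,-0.003],"yaw": 0,"jaw": 255}
  ]
}}

```text
clock: 5.43
position: [0.4849, 0.0232, 0.0865]
ee_rot: [-0.086, -0.701, 0.702, 0.088]
ft_force: [4.0, 7.2, -6.9]
grip_width: 0.273
```

```bash
python3 st.py
```

```text
along 74.6 across 0.9 z 0.2 mm F along 8.0 across 2.2 z -6.9 w 0.273 t 5.43 vel 0.015
```

Request:
{"op": "move_arm", "data": {
  "increments": [
    {"offset": [0,0,-0.001],"yaw": 0,"jaw": 255},
    {"offset": [0,0,-0.002],"yaw": 0,"jaw": 255},
    {"offset": [0,0,-0.002],"yaw": 0,"jaw": 255}
  ]
}}

```text
clock: 5.68
position: [0.4856, 0.0257, 0.0864]
ee_rot: [-0.085, -0.701, 0.702, 0.088]
ft_force: [4.4, 5.2, -5.6]
grip_width: 0.276
```

```bash
python3 st.py
```

```text
along 77.2 across 0.9 z 0.1 mm F along 6.1 across 3.0 z -5.6 w 0.276 t 5.68 vel 0.007
```

Request:
{"op": "move_arm", "data": {
  "increments": [
    {"offset": [0,0,-0.001],"yaw": 0,"jaw": 255},
    {"offset": [0,0,-0.002],"yaw": 0,"jaw": 255},
    {"offset": [0,0,-0.002],"yaw": 0,"jaw": 255}
  ]
}}

```text
clock: 5.93
position: [0.4859, 0.0269, 0.0864]
ee_rot: [-0.086, -0.701, 0.702, 0.088]
ft_force: [-0.1, -2.3, -0.1]
grip_width: 0.276
```

```bash
python3 st.py
```

```text
along 78.4 across 0.9 z 0.1 mm F along -2.3 across 0.5 z -0.1 w 0.276 t 5.93 vel 0.004
```

Request:
{"op": "move_arm", "data": {
  "increments": [
    {"offset": [0,0,-0.001],"yaw": 0,"jaw": 255},
    {"offset": [0,0,-0.002],"yaw": 0,"jaw": 255},
    {"offset": [0,0,-0.002],"yaw": 0,"jaw": 255}
  ]
}}

```text
clock: 6.18
position: [0.486, 0.0274, 0.0864]
ee_rot: [-0.086, -0.7, 0.703, 0.089]
ft_force: [-1.4, -6.6, 2.0]
grip_width: 0.275
```

```bash
python3 st.py
```

```text
along 78.9 across 0.9 z 0.1 mm F along -6.7 across 0.2 z 2.0 w 0.275 t 6.18 vel 0.004
```

Request:
{"op": "move_arm", "data": {
  "increments": [
    {"offset": [0,0,-0.0015],"yaw": 0,"jaw": 255},
    {"offset": [0,0,-0.0025],"yaw": 0,"jaw": 255},
    {"offset": [0,0,-0.0025],"yaw": 0,"jaw": 255}
  ]
}}

```text
clock: 6.43
position: [0.4861, 0.0278, 0.0864]
ee_rot: [-0.086, -0.699, 0.704, 0.09]
ft_force: [-5.2, -9.7, 4.0]
grip_width: 0.274
```

```bash
python3 st.py
```

```text
along 79.3 across 0.9 z 0.1 mm F along -10.7 across -2.8 z 4.0 w 0.274 t 6.43 vel 0.003
```

Request:
{"op": "move_arm", "data": {
  "increments": [
    {"offset": [0,0,0.001],"yaw": 0,"jaw": 255},
    {"offset": [0,0,0.002],"yaw": 0,"jaw": 255},
    {"offset": [0,0,0.0025],"yaw": 0,"jaw": 255},
    {"offset": [0,0,0.0025],"yaw": 0,"jaw": 255}
  ]
}}

```text
clock: 6.77
position: [0.4858, 0.0264, 0.0864]
ee_rot: [-0.086, -0.7, 0.704, 0.09]
ft_force: [3.2, 4.0, -4.9]
grip_width: 0.275
```

```bash
python3 st.py
```

```text
along 77.9 across 0.9 z 0.1 mm F along 4.7 across 2.2 z -4.9 w 0.275 t 6.77 vel 0.002
```

Request:
{"op": "move_arm", "data": {
  "increments": [
    {"offset": [0,0,0.001],"yaw": 0,"jaw": 255},
    {"offset": [0,0,0.002],"yaw": 0,"jaw": 255},
    {"offset": [0,0,0.002],"yaw": 0,"jaw": 255}
  ]
}}

```text
clock: 7.02
position: [0.4857, 0.026, 0.0864]
ee_rot: [-0.086, -0.701, 0.703, 0.089]
ft_force: [4.4, 7.6, -7.3]
grip_width: 0.275
```

```bash
python3 st.py
```

```text
along 77.4 across 0.9 z 0.1 mm F along 8.5 across 2.5 z -7.3 w 0.275 t 7.02 vel 0.003
```

The sled was pulled ahead of the command, and it now holds about ±10 N elastically within 2 mm, well above the 4 N it runs at, so it looks latched at about 78 mm. I'll go back to neutral, release and lift. Meanwhile I can get the station frame from the stored depth.

Request:
{"op": "move_arm", "data": {
  "increments": [
    {"offset": [0,0,-0.001],"yaw": 0,"jaw": 255},
    {"offset": [0,0,-0.001],"yaw": 0,"jaw": 255},
    {"offset": [0,0,-0.001],"yaw": 0,"jaw": 0},
    {"offset": [0,0,-0.001],"yaw": 0,"jaw": 0},
    {"offset": [0,0,-0.001],"yaw": 0,"jaw": 0},
    {"offset": [0,0,-0.001],"yaw": 0,"jaw": 0},
    {"offset": [0,0,-0.001],"yaw": 0,"jaw": 0},
    {"offset": [0,-0.04,-0.001],"yaw": 0,"jaw": 0},
    {"offset": [0,-0.08,-0.001],"yaw": 0,"jaw": 0},
    {"offset": [0,-0.12,-0.001],"yaw": 0,"jaw": 0}
  ]
}}

```text
clock: 7.85
position: [0.4858, 0.0274, 0.2077]
ee_rot: [-0.085, -0.701, 0.703, 0.089]
ft_force: [1.0, -0.4, 0.1]
grip_width: 0.999
```

```bash
python3 st.py; cat > c.py <<'E'
from h import *
W=np.load("W1.npy");
for a in (75.8,76.2,76.6):
    e=np.array([np.cos(np.radians(a)),np.sin(np.radians(a))]);n=np.array([e[1],-e[0]])
    al=W[...,:2]@e; ac=W[...,:2]@n; y0=np.array([.5409,-.1361])
    c0=y0@n; l0=y0@e
    m=(abs(W[...,2]-.02)<.005)
    s=m&(ac-c0>-.1)&(ac-c0<-.07); t=m&(ac-c0>.07)&(ac-c0<.1)
    for k in(s,t):
        print(a,k.sum(),"base end rel yellow",np.round(np.percentile(al[k]-l0,[0.2,1,2]),4))
    k=m&(al-l0>.05)&(al-l0<.15)
    print(" base across rel yellow",np.round(np.percentile((ac-c0)[k],[.5,1,99,99.5]),4))
E
python3 c.py
```

```text
along 78.9 across 0.7 z 121.4 mm F along -0.1 across 1.0 z 0.1 w 0.999 t 7.85 vel 0.99
75.8 7665 base end rel yellow [-0.248  -0.2369 -0.0183]
75.8 9948 base end rel yellow [-0.2504 -0.2465 -0.2415]
 base across rel yellow [-0.1036 -0.1028  0.1029  0.1036]
76.2 7638 base end rel yellow [-0.2469 -0.236  -0.0178]
76.2 9758 base end rel yellow [-0.2505 -0.2468 -0.2412]
 base across rel yellow [-0.1026 -0.102   0.1039  0.1046]
76.6 7465 base end rel yellow [-0.2452 -0.2352 -0.0181]
76.6 9564 base end rel yellow [-0.2506 -0.2466 -0.0219]
 base across rel yellow [-0.1018 -0.1011  0.1049  0.1057]
```

```bash
python3 go.py 0.5596 -0.06 0.2 -104
```

```text
offset [-0.093   0.0075  0.0667] yaw -0.14 pos [0.4858 0.0274 0.2077] f [ 1.  -0.4  0.1] j7 -2.01 tilt [-0.006 -0.002 -1.   ] t 7.85 w 0.999
```

Request:
{"op": "move_arm", "data": {
  "increments": [
    {"offset": [-0.03,-0.02,0.022],"yaw": 0,"jaw": 0},
    {"offset": [-0.06,-0.03,0.044],"yaw": 0,"jaw": 0},
    {"offset": [-0.093,-0.03,0.067],"yaw": 0,"jaw": 0},
    {"offset": [-0.093,-0.03,0.067],"yaw": 0,"jaw": 0},
    {"offset": [-0.093,-0.03,0.067],"yaw": 0,"jaw": 0}
  ]
}}

```text
clock: 8.27
position: [0.5603, -0.0623, 0.2367]
ee_rot: [-0.086, -0.701, 0.703, 0.091]
ft_force: [-0.5, 0.1, 0.5]
grip_width: 1.001
```

```bash
cat > d.py <<'E'
from h import *
np.set_printoptions(precision=4,suppress=True)
p=cam("wrist");save(p,"w2");s=cam("scene");sd=cam("side")
save(s,"s2");save(sd,"sd2")
hsv=cv2.cvtColor(p["pixels"],cv2.COLOR_RGB2HSV)
v,u=np.mgrid[0:420,0:560]
pts=cv2.undistortPoints(np.stack([u,v],-1).reshape(-1,1,2).astype(float),np.array(p["intrinsics"]),np.array(p["D"])).reshape(420,560,2)
W=(np.dstack([pts,np.ones((420,560))])*p["depth"][...,None]-p["t"])@p["R"]; np.save("W2.npy",W)
m=(cv2.inRange(hsv,(18,120,100),(32,255,255))>0)&(abs(W[...,2]-.115)<.006)
q=W[m];rc=cv2.minAreaRect((q[:,:2]*1e3).astype(np.float32)); print("yellow",len(q),np.median(q,0),rc)
c0=np.array(rc[0])/1e3
m=(cv2.inRange(hsv,(105,120,60),(130,255,255))>0)&(abs(W[...,2]-.105)<.006)
q=W[m]; print("blue",len(q),cv2.minAreaRect((q[:,:2]*1e3).astype(np.float32)) if len(q)>9 else 0)
for r in manip.spot_point(p,"mark")[:1]: print("mark",r,atz(p,r["centre"],.104),bydepth(p,r["centre"]))
a=np.radians(75.9);e=np.array([np.cos(a),np.sin(a)]);n=np.array([e[1],-e[0]])
al=(W[...,:2]-c0)@e;ac=(W[...,:2]-c0)@n
for lo,hi in((-.1,-.072),(.072,.1)):
    k=(abs(W[...,2]-.02)<.005)&(ac>lo)&(ac<hi)&(al>-.2)&(al<.1); print("base end",k.sum(),np.percentile(al[k],[.1,.5,1,2]) if k.sum()>50 else 0)
W1=np.load("W1.npy");c1=np.array([.5409,-.1361]);al=(W1[...,:2]-c1)@e;ac=(W1[...,:2]-c1)@n
for lo,hi in((-.1,-.072),(.072,.1)):
    k=(abs(W1[...,2]-.02)<.005)&(ac>lo)&(ac<hi)&(al>-.06)&(al<.1); print("base end W1",k.sum(),np.percentile(al[k],[.1,.5,1,2]))
for n_,P in(("scene",s),("side",sd)):
    for qn in("tip","mark"):
        for r in manip.spot_point(P,qn)[:1]: print(n_,qn,np.round(r["centre"],1),round(r["confidence"],2),atz(P,r["centre"],.118 if qn=="tip" else .104))
E
python3 d.py
```

```text
yellow 911 [ 0.5613 -0.0614  0.1149] ((560.7095947265625, -61.38733673095703), (22.74906349182129, 22.636005401611328), 75.09639739990234)
blue 676 ((486.2989196777344, 26.658931732177734), (23.243078231811523, 23.032623291015625), 75.66876983642578)
mark {'centre': [80.6, 206.0], 'confidence': 0.6} [0.5984 0.0898 0.104 ] [0.5984 0.0898 0.104 ]
base end 2609 [-0.0978 -0.0966 -0.096  -0.0945]
base end 6256 [-0.0986 -0.0972 -0.096  -0.0938]
base end W1 1393 [-0.0198 -0.0196 -0.0195 -0.0183]
base end W1 3247 [-0.0213 -0.0201 -0.0199 -0.018 ]
scene tip [310.  194.9] 0.8 [0.6152 0.1417 0.118 ]
scene mark [302.2 202.9] 0.69 [0.6023 0.108  0.104 ]
side tip [230.  207.3] 0.91 [0.6013 0.1515 0.118 ]
side mark [245.6 206.1] 0.76 [0.5848 0.0998 0.104 ]
```

View pics/w2.png

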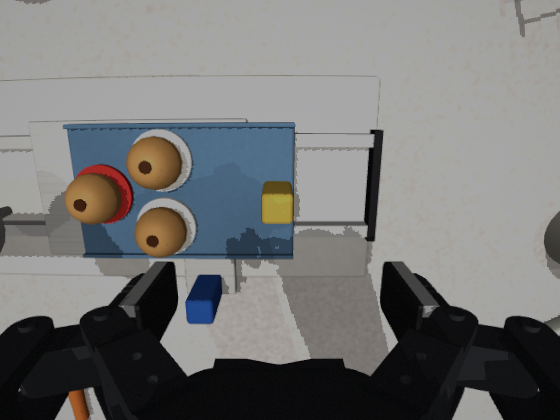

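The wrist view shows the sled moved 77.3 mm (blue post and yellow post agree). The yellow post is at (278,202), the mark at (80,206), and the base end at column 380. Taking the base end as y = -220, the mark needs about 50 mm more. I'll cross-check with a barrel circle fit before moving on.

```bash
cat > f.py <<'E'
from h import *
from scipy.optimize import least_squares
np.set_printoptions(precision=4,suppress=True)
a=np.radians(75.6);e=np.array([np.cos(a),np.sin(a)]);n=np.array([e[1],-e[0]])
for nm in("scene","side"):
    p=cam(nm);np.savez(nm+"_d.npz",**{k:np.array(v) for k,v in p.items()})
    v,u=np.mgrid[0:420,0:560]
    pts=cv2.undistortPoints(np.stack([u,v],-1).reshape(-1,1,2).astype(float),np.array(p["intrinsics"]),np.array(p["D"])).reshape(420,560,2)
    D=p["depth"];W=(np.dstack([pts,np.ones((420,560))])*D[...,None]-np.array(p["t"]).ravel())@np.array(p["R"])
    hsv=cv2.cvtColor(p["pixels"],cv2.COLOR_RGB2HSV)
    for zl,zh in((.165,.212),(.26,.325)):
        k=(D>0)&(W[...,2]>zl)&(W[...,2]<zh)&(np.hypot(W[...,0]-.612,W[...,1]-.14)<.05)
        q=W[k][:,:2]
        r=least_squares(lambda c:np.hypot(*(q-c).T)-.028,[.612,.14],loss="soft_l1",f_scale=.002)
        print(nm,"barrel",len(q),r.x,"rms",np.sqrt(np.mean(r.fun**2)),"along rel yellow",(r.x-[.5607,-.0614])@e,"across",(r.x-[.5607,-.0614])@n)
    m=(cv2.inRange(hsv,(18,120,100),(32,255,255))>0)&(abs(W[...,2]-.115)<.005)&(np.hypot(W[...,0]-.56,W[...,1]+.06)<.05)
    print(nm,"yellow top",m.sum(),W[m].mean(0) if m.any() else 0)
E
python3 f.py; python3 go.py 0.5607 -0.0614 0.096 -104.3
```

```text
scene barrel 198 [0.6114 0.1388] rms 0.002563426922443401 along rel yellow 0.2065117131228455 across -0.0006505415277362481
scene barrel 311 [0.6115 0.1389] rms 0.002158508322431554 along rel yellow 0.20669010542396943 across -0.0005800036424986818
scene yellow top 43 [ 0.5608 -0.064   0.1148]
side barrel 260 [0.608  0.1383] rms 0.002007320273967944 along rel yellow 0.2051639049326179 across -0.003845525224600743
side barrel 412 [0.6082 0.1383] rms 0.0019263581285693956 along rel yellow 0.20519054556754515 across -0.003676850079445522
side yellow top 30 [ 0.5538 -0.0574  0.1138]
offset [-0.0021  0.1417  0.0007] yaw 0.19 pos [ 0.5597 -0.0599  0.2377] f [ 0.7 -0.6 -0.2] j7 -1.89 tilt [-0.006 -0.003 -1.   ] t 8.77 w 1.004
```

Request:
{"op": "move_arm", "data": {
  "increments": [
    {"offset": [-0.002,0.04,0.001],"yaw": 0,"jaw": 0},
    {"offset": [-0.002,0.08,0.001],"yaw": 0,"jaw": 0},
    {"offset": [-0.002,0.115,0.001],"yaw": 0,"jaw": 0},
    {"offset": [-0.002,0.135,0.001],"yaw": 0,"jaw": 0},
    {"offset": [-0.002,0.141,0.001],"yaw": 0,"jaw": 0},
    {"offset": [-0.002,0.141,0.001],"yaw": 0,"jaw": 0},
    {"offset": [-0.002,0.141,0.001],"yaw": 0,"jaw": 0}
  ]
}}

```text
clock: 9.35
position: [0.5613, -0.0616, 0.0979]
ee_rot: [-0.085, -0.701, 0.703, 0.088]
ft_force: [0.3, -0.9, 0.2]
grip_width: 0.998
```

```bash
python3 go.py 0.5607 -0.0614 0.096 -104.3
```

```text
offset [ 0.0006  0.0019 -0.0001] yaw 0.19 pos [ 0.5613 -0.0616  0.0979] f [ 0.3 -0.9  0.2] j7 -1.94 tilt [-0.005 -0.003 -1.   ] t 9.35 w 0.998
```

Request:
{"op": "move_arm", "data": {
  "increments": [
    {"offset": [0.0005,0.001,0],"yaw": 0,"jaw": 255},
    {"offset": [0.0005,0.001,0],"yaw": 0,"jaw": 255},
    {"offset": [0.0005,0.001,0],"yaw": 0,"jaw": 255},
    {"offset": [0.0005,0.001,0],"yaw": 0,"jaw": 255},
    {"offset": [0.0005,0.001,0],"yaw": 0,"jaw": 255},
    {"offset": [0.0005,0.001,0],"yaw": 0,"jaw": 255}
  ],
  "squeeze": 30
}}

```text
clock: 9.85
position: [0.561, -0.0616, 0.0975]
ee_rot: [-0.086, -0.701, 0.703, 0.088]
ft_force: [-1.1, 0.5, 4.5]
grip_width: 0.274
```

```bash
sed 's/\[.4663,-.049,.0863\]/[.5607,-.0614,.096]/;s/76.2/75.6/g' st.py > st2.py; python3 st2.py
```

```text
along -0.1 across 0.4 z 1.5 mm F along 0.2 across -1.2 z 4.5 w 0.274 t 9.85 vel 0.002
```

Request:
{"op": "move_arm", "data": {
  "increments": [
    {"offset": [0,0,-0.003],"yaw": 0,"jaw": 255},
    {"offset": [0,0,-0.008],"yaw": 0,"jaw": 255},
    {"offset": [0,0,-0.013],"yaw": 0,"jaw": 255},
    {"offset": [0,0,-0.018],"yaw": 0,"jaw": 255},
    {"offset": [0,0,-0.023],"yaw": 0,"jaw": 255},
    {"offset": [0,0,-0.028],"yaw": 0,"jaw": 255},
    {"offset": [0,0,-0.033],"yaw": 0,"jaw": 255},
    {"offset": [0,0,-0.037],"yaw": 0,"jaw": 255},
    {"offset": [0,0,-0.039],"yaw": 0,"jaw": 255},
    {"offset": [0,0,-0.039],"yaw": 0,"jaw": 255}
  ]
}}

```text
clock: 10.68
position: [0.571, -0.0227, 0.0975]
ee_rot: [-0.086, -0.701, 0.703, 0.088]
ft_force: [2.1, 1.1, 3.1]
grip_width: 0.279
```

```bash
python3 st2.py; python3 go.py 0.573 -0.0134 0.097 -104.3
```

```text
along 40.1 across 0.4 z 1.5 mm F along 1.6 across 1.7 z 3.1 w 0.279 t 10.68 vel 0.01
offset [ 0.0003  0.0005 -0.0095] yaw 0.21 pos [ 0.571  -0.0227  0.0975] f [2.1 1.1 3.1] j7 -2.02 tilt [-0.003 -0.002 -1.   ] t 10.68 w 0.279
```

Request:
{"op": "move_arm", "data": {
  "increments": [
    {"offset": [0,0,-0.003],"yaw": 0,"jaw": 255},
    {"offset": [0,0,-0.006],"yaw": 0,"jaw": 255},
    {"offset": [0,0,-0.0085],"yaw": 0,"jaw": 255},
    {"offset": [0,0,-0.009],"yaw": 0,"jaw": 255},
    {"offset": [0,0,-0.009],"yaw": 0,"jaw": 255},
    {"offset": [0,0,-0.009],"yaw": 0,"jaw": 255}
  ]
}}

```text
clock: 11.18
position: [0.5734, -0.0135, 0.0975]
ee_rot: [-0.086, -0.701, 0.702, 0.087]
ft_force: [1.9, 1.4, 1.6]
grip_width: 0.278
```

```bash
python3 st2.py; cat > g.py <<'E'
from h import *
np.set_printoptions(precision=4,suppress=True)
ims=[]
for nm,(x,y) in(("scene",(305,200)),("side",(235,205))):
    p=cam(nm); im=p["pixels"][y-30:y+30,x-35:x+35,::-1]
    ims.append(cv2.resize(im,None,fx=5.7,fy=5.7,interpolation=cv2.INTER_CUBIC))
    # predicted tip (0.118) & mark 0.104, for barrel axis
    for q in("tip","mark"):
        for r in manip.spot_point(p,q)[:1]: print(nm,q,np.round(r["centre"],1),round(r["confidence"],2),atz(p,r["centre"],.118 if q=="tip" else .104))
    X=np.array([[.612,.139,.118],[.612,.139,.104]]);rv=cv2.Rodrigues(np.array(p["R"]))[0]
    print(" predicted px tip/mark if aligned",cv2.projectPoints(X,rv,np.array(p["t"],float),np.array(p["intrinsics"]),np.array(p["D"]))[0].reshape(-1,2))
cv2.imwrite("pics/zoom1.png",np.hstack(ims))
E
python3 g.py
```

```text
along 49.5 across 0.4 z 1.5 mm F along 1.9 across 1.5 z 1.6 w 0.278 t 11.18 vel 0.003
scene tip [307.8 196.6] 0.65 [0.6121 0.1303 0.118 ]
scene mark [291.2 233.9] 0.74 [ 0.6317 -0.0413  0.104 ]
 predicted px tip/mark if aligned [[308.8024 195.0928]
 [308.6218 198.3333]]
side tip [230.1 206.3] 0.87 [0.6051 0.1469 0.118 ]
side mark [233.8 208.9] 0.71 [0.6023 0.1346 0.104 ]
 predicted px tip/mark if aligned [[230.2201 204.5464]
 [230.4652 208.4879]]
```

View pics/zoom1.png

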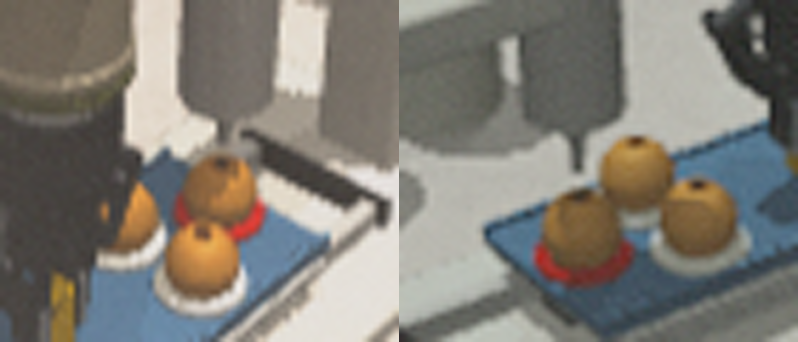

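```bash
cat > k.py <<'E'
from h import *
p=cam("side");g=cv2.cvtColor(p["pixels"],cv2.COLOR_RGB2GRAY)
print("cols 224-240; rows 196-214");print(g[196:214,224:241])
E
python3 k.py
```

```text
cols 224-240; rows 196-214
[[ 88  95  95  94  97  94  97  99  96  91  89  87  95 127 156 179 187]
 [108  99  90  93  91  95  93  98  93 103 112 127 151 173 188 187 186]
 [121 112 128 148 130  93  90  86  96 138 164 172 188 184 181 176 169]
 [139 155 169 188 175 127  78  75 116 166 187 183 182 180 169 144 105]
 [168 184 182 185 186 163  85  77 121 175 185 185 182 164 148 136 110]
 [186 183 184 185 186 164 107  75 122 169 184 179 158 138 142 148 149]
 [184 182 182 182 184 171 119  76 133 180 183 158 127 132 141 146 152]
 [183 184 180 183 183 169 116  76 146 190 176 142 119 128 131 132 136]
 [183 184 181 183 186 171 121  75 145 192 172 131 117 121 123 128 126]
 [183 181 183 181 180 176 158 137 162 187 174 131 111 118 118 121 120]
 [179 180 182 182 180 182 185 188 185 179 160 117 102 109 112 114 112]
 [182 180 181 179 186 182 176 171 153 137 131  99  90 100 104 106 105]
 [186 187 185 182 173 152 110  93  67  80 112 116  78  84  90  94  99]
 [182 178 173 158 120  80  67  51  59  75  99  97  78  78  82  82  81]
 [155 131 133 108  88  88  81  80  84  88  93  91  83  82  80  80  87]
 [ 88  77 106 117  93  98 100 102  99  99  96  93  87  81  91  92  78]
 [ 84 104 122 112  96 104  99 101 103  99  95  94  91  83  96 113 110]
 [110 113 118 111  92  99 100 103 102 103  95  96  90  84  92 123 144]]
```

The zoomed views show the hole under the nozzle: scene tip (309.5,195) and hole (309.5,198.6), side tip (230.8,204.8) and hole (231.6,208.7). The side view suggests about 2 mm short and the scene view about 0, so I'll nudge 1 mm, then release and lift.

Request:
{"op": "move_arm", "data": {
  "increments": [
    {"offset": [0,0,-0.001],"yaw": 0,"jaw": 255},
    {"offset": [0,0,-0.0015],"yaw": 0,"jaw": 255},
    {"offset": [0,0,-0.0015],"yaw": 0,"jaw": 255}
  ]
}}

```text
clock: 11.78
position: [0.5736, -0.0127, 0.0975]
ee_rot: [-0.086, -0.701, 0.703, 0.088]
ft_force: [0.9, -3.4, 4.9]
grip_width: 0.274
```

```bash
python3 st2.py
```

```text
along 50.4 across 0.4 z 1.5 mm F along -3.0 across 1.7 z 4.9 w 0.274 t 11.78 vel 0.004
```

Request:
{"op": "move_arm", "data": {
  "increments": [
    {"offset": [0,0,0],"yaw": 0,"jaw": 0},
    {"offset": [0,0,0],"yaw": 0,"jaw": 0},
    {"offset": [0,0,0],"yaw": 0,"jaw": 0},
    {"offset": [0,0,0],"yaw": 0,"jaw": 0},
    {"offset": [0,0,0],"yaw": 0,"jaw": 0},
    {"offset": [0,-0.04,0],"yaw": 0,"jaw": 0},
    {"offset": [0,-0.08,0],"yaw": 0,"jaw": 0},
    {"offset": [0,-0.12,0],"yaw": 0,"jaw": 0},
    {"offset": [0,-0.14,0],"yaw": 0,"jaw": 0},
    {"offset": [0,-0.14,0],"yaw": 0,"jaw": 0}
  ]
}}

```text
clock: 12.62
position: [0.5762, -0.0119, 0.2432]
ee_rot: [-0.089, -0.701, 0.702, 0.085]
ft_force: [0.5, 0.4, -0.4]
grip_width: 1.001
```

```bash
cat > l.py <<'E'
from h import *
np.set_printoptions(precision=4,suppress=True)
p=cam("wrist");save(p,"w3")
hsv=cv2.cvtColor(p["pixels"],cv2.COLOR_RGB2HSV)
v,u=np.mgrid[0:420,0:560]
pts=cv2.undistortPoints(np.stack([u,v],-1).reshape(-1,1,2).astype(float),np.array(p["intrinsics"]),np.array(p["D"])).reshape(420,560,2)
W=(np.dstack([pts,np.ones((420,560))])*p["depth"][...,None]-p["t"])@p["R"]
for n,lo,hi,z in(("blue",(105,120,60),(130,255,255),.105),("yellow",(18,120,100),(32,255,255),.115)):
    m=(cv2.inRange(hsv,lo,hi)>0)&(abs(W[...,2]-z)<.006)&(p["depth"]>0);q=W[m]
    if len(q)>20: c=cv2.minAreaRect((q[:,:2]*1e3).astype(np.float32));print(n,len(q),c); y0=np.array(c[0])/1e3
a=np.radians(75.6);e=np.array([np.cos(a),np.sin(a)]);n=np.array([e[1],-e[0]])
al=(W[...,:2]-y0)@e;ac=(W[...,:2]-y0)@n
for lo,hi in((-.1,-.072),(.072,.1)):
    k=(abs(W[...,2]-.02)<.005)&(ac>lo)&(ac<hi)&(al>-.2)&(al<.1); print("base end",k.sum(),np.percentile(al[k],[.1,.5,1]) if k.sum()>50 else 0)
ims=[]
for nm,(x,y) in(("scene",(305,200)),("side",(235,205))):
    p=cam(nm); im=p["pixels"][y-30:y+30,x-35:x+35,::-1]
    ims.append(cv2.resize(im,None,fx=5.7,fy=5.7,interpolation=cv2.INTER_CUBIC))
    for q in("tip","mark"):
        for r in manip.spot_point(p,q)[:1]: print(nm,q,np.round(r["centre"],1),round(r["confidence"],2))
cv2.imwrite("pics/zoom2.png",np.hstack(ims))
g=cv2.cvtColor(p["pixels"],cv2.COLOR_RGB2GRAY);print(g[201:211,226:238])
E
python3 l.py
```

```text
blue 645 ((486.0108642578125, 27.170150756835938), (22.092622756958008, 23.726585388183594), 74.60372161865234)
yellow 861 ((573.2437133789062, -12.15832805633545), (23.347362518310547, 22.517620086669922), 75.48382568359375)
base end 3111 [-0.1481 -0.1468 -0.1458]
base end 7397 [-0.1475 -0.1463 -0.1448]
scene tip [310.1 196.3] 0.74
scene mark [308.2 195. ] 0.83
side tip [229.2 205.7] 0.88
side mark [233.5 208.6] 0.62
[[184 183 186 166 106  72 122 173 186 169 139 137]
 [186 182 182 170 118  75 132 183 184 163 132 135]
 [181 183 183 167 113  77 148 191 175 138 121 128]
 [182 182 186 171 116  76 144 190 167 118 118 121]
 [182 182 184 177 157 138 163 189 168 116 115 118]
 [182 184 182 183 185 188 185 178 158 106 110 111]
 [178 178 183 181 172 171 155 137 132 103 103 102]
 [183 180 174 149 116 101  69  81 110 109  81  86]
 [176 159 120  77  54  49  63  80  83  84  81  77]
 [131 108  84  88  78  85  89  95  94  92  83  77]]
```

View pics/zoom2.png

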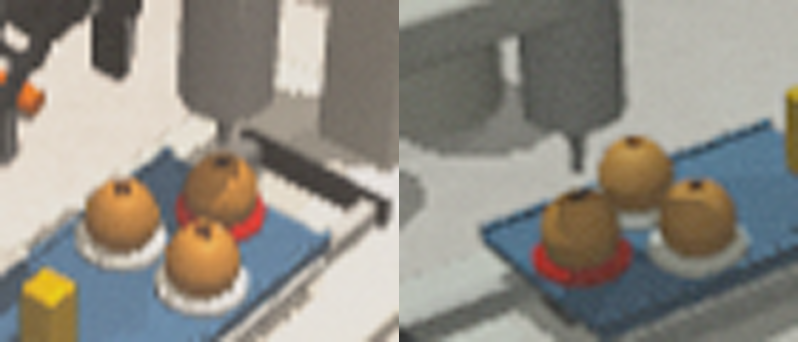

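```bash
python3 -c "
from workcell import manip
print(manip.hand_in(), manip.get_obs()['clock'])"
```

```text
the job is handed in; nothing more can be done
the job is handed in; nothing more can be done
```

I pushed the sled until the catch clicked, slid the tray until the red-cup puff's hole was under the nozzle, let go and handed the job in. It took about 13 s of the 53 s allowed, and the gripper ended up clear and open.

- **Sled:** it moved about 77 mm along the slide. It tugged forward on its own, then held about 10.7 N pushing on and 8.5 N pulling back with under 2 mm of movement. It runs at about 4 N, so I take it as latched. I did not push to the 15 N limit to confirm, and the catch itself cannot be seen. The blue post was still in the same place (within 1 mm) after the tray move.
- **Tray:** it moved 50.8 mm. Measured from the station's end, the yellow post is 148 mm in, which is exactly where the stated dimensions put the hole under the nozzle.
- **Zoomed views:** the scene and side pictures show the hole under the tip to within about 1–2 mm.
- **Disagreements:** estimates of how far to move the tray ranged from 48 to 50.5 mm (barrel shape against base end), so I added a last 1 mm nudge. The point detector scattered by up to about 2 cm in the far cameras. In one picture it reported a wrong place for the mark, so I did not use it for the final position.

I saw no contact with the puffs or the other things on the counter.

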